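Open the stuck sample canister

ROBOT

A 6-joint arm with a two-finger parallel gripper is mounted at the origin on the work surface. World frame = base frame: x ahead of the robot, y to its left, z up, the work surface at z = 0. Lengths are in mm, angles in rad, forces in N, time in s.
With the tool pointing down it reaches from about 350 to 975 mm from the base axis. Payload 17.4 kg.
Tool frame: the origin (TCP) lies between the finger pads; the fingertips stand 11 mm ahead of it and the grasp point (between the pads) lies 8 mm behind it; z points along the fingers, y is the line along which they close (so a half turn about z gives the same grasp; the last joint's range is limited). The gripper opens to 85 mm and grips with 20 to 120 N. Pads are 22 mm wide; open, the fingers measure 114 mm over their backs; the gripper's body (76 mm by 85 mm) begins 54 mm behind the grasp point. The pads swing forward as they close: fully open they stand 13 mm farther back than shut.
Start: joints at [-1.288, 0.116, 1.442, -0, 1.584, -0.038], TCP at [212.836, -640.573, 242.303] pointing down, gripper open.
Joint ranges: [-2.83, 2.83], [-0.83, 2.19], [0.07, 2.5], [-1.14, 4.28], [0.01, 3], [-2.97, 2.97]. Speed limits (rad/s): [1.89, 1.89, 2.22, 3.14, 3.14, 3.14].

INTERFACE

Orientations are given as a rotation vector (axis times angle).
In Python, from cell import sensors, eyes, job gives the robot as it stands.
- The arm moves only by the tool send_rows, never from a script. Its argument "steps" is text: rows parted by semicolons, each of 7 numbers parted by spaces: the turn, a rotation vector about the tool's x, y, z scaled (see below), then the shift along the tool's x, y, z scaled (see below), then the finger opening in mm, from 0 to 85.4. A call has exactly 5 rows; each row is the pose to reach, as a shift and turn from the pose commanded when the call began, along the tool's axes at that moment, turning the shorter way round; what a row does not reach only later rows make up. The controller multiplies each number of a shift by 0.1 m and each number of a turn by 2 pi rad. A row lasts 1/8 s, in which the tool goes at most 62.5 mm and 10.7 degrees, less where a joint would pass 70% of its speed; a pose out of reach is approached as far as the arm can. A call with a number of a shift or a turn outside -1 to 1 is refused whole. A call with a gripper value outside its range is refused whole. The fingers move at their own pace and stop on an object; "grip_force" is the grip in N (left out, the last holds). Time passes only in rows, so rows that repeat a pose let the fingers close, or fill a call up. It gives the time, the measured TCP pose, the force, the opening and the grip force at its end, in the units of the state.
- sensors.read_state(): the state, without advancing time (a new reading comes with each control period).
- eyes.get_image(name): name is "side" or "top"; returns (picture, depth): 480x640x3 uint8, blue, green, red; 480x640 float32, mm along the optical axis (not along the pixel's ray), 0 where there is no reading.
- eyes.camera_info(name): a dict with "fov_y" (degrees; the focal length in pixels is half the picture's height over the tangent of half this angle, whatever the lens; pixels are square), "cx", "cy" (the principal point, pixels), "rvec" (rotation vector, rad) and "tvec" (3), from world to camera coordinates, as OpenCV has them. Camera axes: x right, y down, z forward; pixel columns grow to the right and rows downward; lengths in mm; the calibration is good to about 2 mm. A picture is of the moment at which its call begins. camera_info takes no time and is no camera call.
- job.job_done(): hands the job in; it is judged then, once.
The state is a dict: "t": time; "joint_pos": joint angles; "qd": joint speeds; "joint_torque": joint torques, N m; "position": TCP position; "tcp_rot": TCP orientation; "contact_force": force on the tool from outside, world axes, zero at the start; "moment": the same for the moment, N m; "opening": finger opening in mm; "gripper_force": force on a finger pad.
Only numpy, scipy, OpenCV 4.12 (cv2) and the standard library are available. Lean on these libraries where they do the work, as an engineer would, in place of code of your own. Each camera call takes 0.05 s, during which the arm holds its last target. There are 200 camera calls.

TASK

The wide white sample canister has a stuck twist cap. Grip the cap by the bar on its top, break it loose with a firm counter-clockwise twist seen from above, keep turning the same way until its ears are well clear of the two hooks, without wrenching it past its stop, lift it straight off, and set it down (not drop it) bar upwards on the grey tray. Leave the tall bottle standing where it is.

Things in the scene. Friction and masses are not known exactly. Their poses are not given: they have to be found in the camera images.
- canister: Wide white canister, 84 mm diameter, fixed; origin under its centre, z up. Two grey hooks (29-42 mm from the axis on its +x and -x, tops at 75 mm) hold the cap's ears down. The cap takes 0.4 Nm to break loose, half that after 22 deg, almost none past 32 deg; ears clear from 40 deg, stop at 72 deg (turn 50-68), then it lifts straight off. It does not rise as it turns. A fixed pot stands near.
- cap: Loose grey cap, 70 g. Origin: underside centre, 53 mm above the canister's origin when shut, axes parallel to the canister's; x along its bar, z up. Heights from origin: oblong plug 0-9 mm, disc of 54 mm diameter 9-23 mm with two ears (14 mm wide, out to 35 mm along +x and -x), grip bar 23-47 mm, 46 mm long (x), 14 mm wide (y). Turns counter-clockwise only.
- tray: Shallow dark grey fixed tray, 200 mm (its x) by 220 mm (its y) outside, rim 18 mm high, walls and floor 5 mm thick. Origin: centre of its underside, on the table. Flat and empty apart from paper slips; a cap standing on its floor has its origin 5 mm above the tray's.
- tall_bottle: Bystander: slim white bottle, 58 mm diameter, 126 mm tall, loose, 0.4 kg, with a smaller bar cap that is part of it. Origin: centre of its underside, z up. Canister, bottle and pot stand in a row in any order, at least 0.12 m apart.
Mind the look-alikes: they are no part of the job. What is shaped like the cap but black or green is not meant.

How it is judged:
By the outcome, as a careful person would: the job done as asked, in the order asked, and still so for the second after the job is handed in, with the robot touching nothing.
It also fails if it takes over 42 s, if anything falls off the work surface, if the arm or the gripper's body presses on something with over 40 N, if the wrist force passes 120 N, or if a joint passes its speed limit or range.

## Working session

There is one attempt and no reset: what is moved stays moved. The work goes in short steps, Python scripts to look and compute and a tool call to move; the robot and the scene stay as the last step left them, time stands still between calls to the robot, and variables do not carry over. Pictures are saved under pics/ and viewed, at most 10 in all, crops included, and the job is handed in when it is done.

Besides the shell and the picture viewer there is one more tool, called after "Request:" by a JSON object that holds its "name" and its "arguments", one argument or row to a line. send_rows: Moves the arm, as the interface text tells. Shifts and turns lie within -1 to 1; 1 stands for 0.1 m of shift or 2 pi rad of turn. Its arguments: {"type":"object","properties":{"steps":{"type":"string"},"grip_force":{"type":"number"}},"required":["steps"]}

```bash
ls; mkdir -p pics
cat > h.py <<'E'
import numpy as np, cv2
from cell import sensors, eyes, job
def cam(n):
    c=eyes.camera_info(n); f=240/np.tan(np.radians(c["fov_y"])/2)
    return f,c["cx"],c["cy"],cv2.Rodrigues(np.array(c["rvec"],float))[0],np.array(c["tvec"],float).ravel()
def cloud(n,d):
    f,cx,cy,R,t=cam(n); v,u=np.mgrid[:480,:640]
    P=np.stack([(u-cx)/f*d,(v-cy)/f*d,d],-1)
    return (P-t)@R   # world
E
python3 - <<'E'
from h import *
print(sensors.read_state())
for n in("side","top"):
    p,d=eyes.get_image(n); cv2.imwrite(f"pics/{n}0.png",p); np.savez(f"{n}0.npz",p=p,d=d)
    print(n,eyes.camera_info(n))
E
```

```text
pics
{'t': 0.0, 'joint_pos': array([-1.28780655e+00,  1.16485821e-01,  1.44224617e+00, -4.00128110e-05,
        1.58398331e+00, -3.78086443e-02]), 'qd': array([ 0.00017153, -0.00171007,  0.00011617,  0.00119768, -0.00087899,
       -0.00303039]), 'joint_torque': array([ 6.24268519e-03, -7.31969905e+01, -6.32498360e+01,  3.41315790e-04,
        6.22662381e-03,  8.51246710e-06]), 'position': array([ 212.77267933, -640.41191578,  241.57413003]), 'tcp_rot': array([-3.10017095e+00, -5.01573041e-01,  2.77917824e-04]), 'contact_force': array([-0.35336087, -1.16424111, -0.58206169]), 'moment': array([-0.01055819, -0.03819954, -0.01656785]), 'gripper_force': 0.0, 'opening': 85.55116946816553}
side {'fov_y': 55.85940094720719, 'cx': 313.9450140421296, 'cy': 238.277056915838, 'rvec': array([ 0.22959657, -2.92680592,  0.98076397]), 'tvec': array([534.67293928, 135.86624906, 718.25594252])}
top {'fov_y': 43.1885365994626, 'cx': 330.6204146174398, 'cy': 231.48807069892163, 'rvec': array([ 2.14696417, -2.13111513,  0.1195976 ]), 'tvec': array([ -20.83146063,  579.51085053, 1165.28093187])}
```

View pics/top0.png

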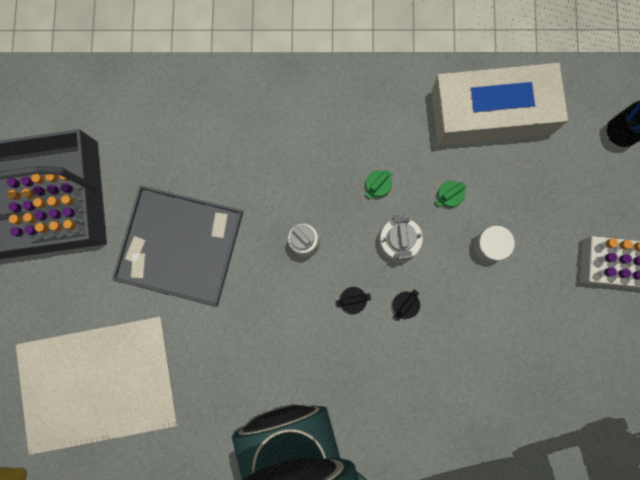

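View pics/side0.png

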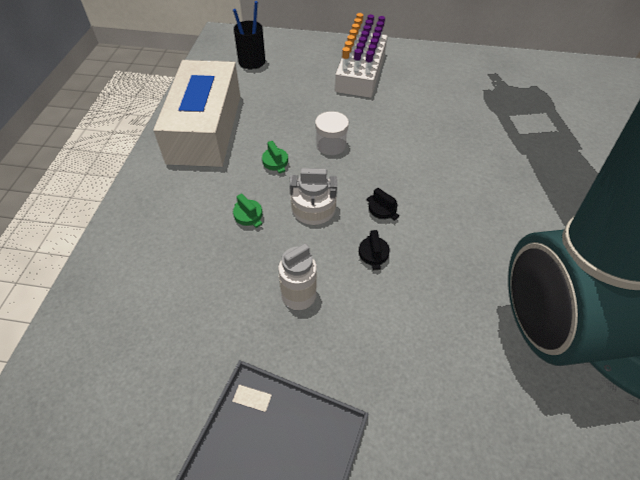

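The top view shows the canister with its cap and bar at about (402,238), hooks at (400,218) and (402,258). The bottle is at (303,240), the pot at (496,244) and the tray centre near (180,246). In the side view the cap bar is at (314,177), the bottle at (298,275), and the tray runs off the bottom edge.

Run:
```python
from h import *
W={};P={}
for n in("top","side"):
    z=np.load(n+"0.npz"); W[n]=cloud(n,z["d"]);P[n]=z["p"]
    w=W[n]; print(n,"table z",np.median(w[300:420,200:225,2] if n=="top" else w[300:340,380:480,2]))
for n,(u0,u1,v0,v1) in dict(top=(375,430,208,270),side=(285,345,160,230)).items():
    w=W[n][v0:v1,u0:u1].reshape(-1,3)
    print(n,np.histogram(w[:,2],bins=np.arange(0,115,5)))
    for lo,hi in((90,108),(70,80),):
        q=w[(w[:,2]>lo)&(w[:,2]<hi)]
        r=cv2.minAreaRect(q[:,:2].astype(np.float32)); print(n,lo,len(q),np.median(q,0),r)
# tray rim from top
for n in("top",):
    w=W[n]; m=np.zeros((480,640),bool); m[180:310,105:250]=1
    q=w[m&(w[...,2]>10)&(w[...,2]<25)]; print("tray",len(q),cv2.minAreaRect(q[:,:2].astype(np.float32)))
    q=w[m&(w[...,2]>-5)&(w[...,2]<10)]; print(np.median(q,0))
    for nm,(u0,u1,v0,v1) in dict(bottle=(280,325,215,265),pot=(470,520,220,270)).items():
        q=w[v0:v1,u0:u1].reshape(-1,3); q=q[q[:,2]>40]; print(nm,q.min(0),q.max(0),np.median(q,0))
u=cv2.resize(P["top"][200:280,350:450],None,fx=6,fy=6,interpolation=2)
cv2.imwrite("pics/ctop.png",u)
```

```text
top table z 1.6344244290201924
side table z -0.871260215679583
top (array([1157,  106,    3,    6,    7,   14,   15,   21,   15,  170,  348,
         43,   19,   47,  174,  417,   47,   12,   10,   61,  115,    3]), array([  0,   5,  10,  15,  20,  25,  30,  35,  40,  45,  50,  55,  60,
        65,  70,  75,  80,  85,  90,  95, 100, 105, 110]))
top 90 189 [ 565.77875952 -154.27106441  100.54029412] ((566.0477905273438, -154.84274291992188), (45.25680923461914, 14.173080444335938), 7.2674407958984375)
top 70 591 [ 564.46688298 -152.36101676   76.28955058] ((566.7765502929688, -154.14498901367188), (63.121726989746094, 84.5228271484375), 67.29131317138672)
side (array([536,  79,  62,  81,  74,  80,  90,  88,  81, 335, 144,  78,  84,
       108, 304, 197,  52,  56,  52, 147,  23,   0]), array([  0,   5,  10,  15,  20,  25,  30,  35,  40,  45,  50,  55,  60,
        65,  70,  75,  80,  85,  90,  95, 100, 105, 110]))
side 90 222 [ 568.63905989 -151.25435765   98.22609642] ((568.3515014648438, -154.76100158691406), (43.85481262207031, 15.286299705505371), 6.850500583648682)
side 70 501 [ 565.80131188 -146.0445527    74.53813397] ((567.3106689453125, -148.42166137695312), (83.4281005859375, 42.07614517211914), 6.0954155921936035)
tray 2054 ((554.9200439453125, 296.09967041015625), (295.83087158203125, 200.58468627929688), 76.67757415771484)
[555.86716558 298.2466281    4.22806498]
bottle [415.77885735 -47.06335947  40.33062284] [ 587.89270035   63.95839688 1232.50128106] [555.01141202  32.95442256 106.8171585 ]
pot [ 415.77885735 -372.08398597   42.59720496] [ 590.60577336  -47.06335947 1232.50128106] [ 555.68361674 -336.10559723   62.75235334]
```

View pics/ctop.png

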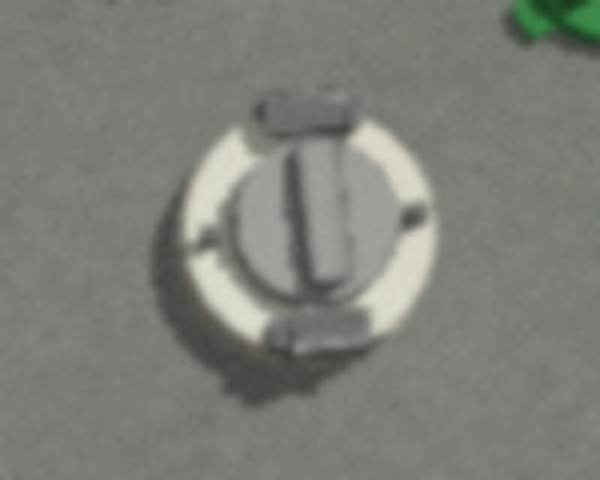

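Top and side views agree on the bar: centre about (567,-155), top at z≈99, long axis at 7° to world x. I'm moving over it, staying high.

Request:
{"name": "send_rows", "arguments": {
  "steps": "0 0 0 0.19 -0.14 0 85; 0 0 0 0.39 -0.28 0 85; 0 0 0 0.59 -0.42 0 85; 0 0 0 0.79 -0.56 0 85; 0 0 0 0.98 -0.70 0 85",
  "grip_force": 100
}}

```text
t: 0.72
position: [284.9, -541.7, 242.5]
tcp_rot: [3.101, 0.503, 0.0]
contact_force: [-0.6, -0.8, 0.1]
opening: 84.9
gripper_force: 0.0
```

Request:
{"name": "send_rows", "arguments": {
  "steps": "0 0 0 0.19 -0.14 0 85; 0 0 0 0.39 -0.28 0 85; 0 0 0 0.59 -0.42 0 85; 0 0 0 0.79 -0.56 0 85; 0 0 0 0.98 -0.70 0 85"
}}

```text
t: 1.35
position: [355.6, -444.6, 242.3]
tcp_rot: [3.101, 0.502, 0.0]
contact_force: [-0.4, 0.5, -0.1]
opening: 84.8
gripper_force: 0.0
```

Request:
{"name": "send_rows", "arguments": {
  "steps": "0 0 0 0.19 -0.14 0 85; 0 0 0 0.39 -0.28 0 85; 0 0 0 0.59 -0.42 0 85; 0 0 0 0.79 -0.56 0 85; 0 0 0 0.98 -0.70 0 85"
}}

```text
t: 1.98
position: [426.3, -347.1, 242.3]
tcp_rot: [3.101, 0.502, 0.0]
contact_force: [0.3, 0.1, -0.6]
opening: 84.8
gripper_force: 0.0
```

Request:
{"name": "send_rows", "arguments": {
  "steps": "0 0 0 0.19 -0.14 0 85; 0 0 0 0.39 -0.28 0 85; 0 0 0 0.59 -0.42 0 85; 0 0 0 0.79 -0.56 0 85; 0 0 0 0.98 -0.70 0 85"
}}

```text
t: 2.6
position: [497.1, -249.8, 242.3]
tcp_rot: [3.101, 0.502, 0.0]
contact_force: [-0.2, -0.7, -0.3]
opening: 85.3
gripper_force: 0.0
```

Request:
{"name": "send_rows", "arguments": {
  "steps": "0 0 0.006 0.19 -0.14 0.1 85; 0 0 0.012 0.39 -0.28 0.2 85; 0 0 0.02 0.59 -0.42 0.3 85; 0 0 0.032 0.79 -0.56 0.4 85; 0 0 0.032 0.98 -0.70 0.5 85"
}}

```text
t: 3.22
position: [567.9, -152.4, 192.0]
tcp_rot: [3.136, 0.186, 0.0]
contact_force: [0.3, 0.2, -0.2]
opening: 84.9
gripper_force: 0.0
```

Request:
{"name": "send_rows", "arguments": {
  "steps": "0 0 0 -0.012 0.024 0.2 85; 0 0 0 -0.012 0.024 0.4 85; 0 0 0 -0.012 0.024 0.6 85; 0 0 0 -0.012 0.024 0.8 85; 0 0 0 -0.012 0.024 1.0 85"
}}

```text
t: 3.85
position: [566.4, -156.6, 90.9]
tcp_rot: [-3.136, -0.187, 0.0]
contact_force: [0.3, -1.2, 0.8]
opening: 85.5
gripper_force: 0.0
```

Request:
{"name": "send_rows", "arguments": {
  "steps": "0 0 0 0 0 0.03 85; 0 0 0 0 0 0.03 60; 0 0 0 0 0 0.03 40; 0 0 0 0 0 0.03 30; 0 0 0 0 0 0.03 24"
}}

```text
t: 4.47
position: [566.7, -156.5, 89.6]
tcp_rot: [3.136, 0.188, 0.001]
contact_force: [-0.5, 0.6, 0.6]
opening: 23.8
gripper_force: 0.0
```

Run:
```python
from h import *
s=sensors.read_state(); print(s["position"],s["opening"],s["contact_force"],s["moment"],s["joint_pos"])
p,d=eyes.get_image("side"); cv2.imwrite("pics/s1.png",cv2.resize(p[110:250,250:390],None,fx=4,fy=4,interpolation=2))
```

```text
[ 566.69351749 -156.4944337    89.64097919] 23.81977375774857 [-0.53168876  0.63007781  0.59945188] [-0.01831067  0.00457849 -0.0052183 ] [-3.12822158e-01  1.08288242e-02  1.80411759e+00 -9.07101760e-06
  1.32611941e+00  1.13824993e+00]
```

View pics/s1.png

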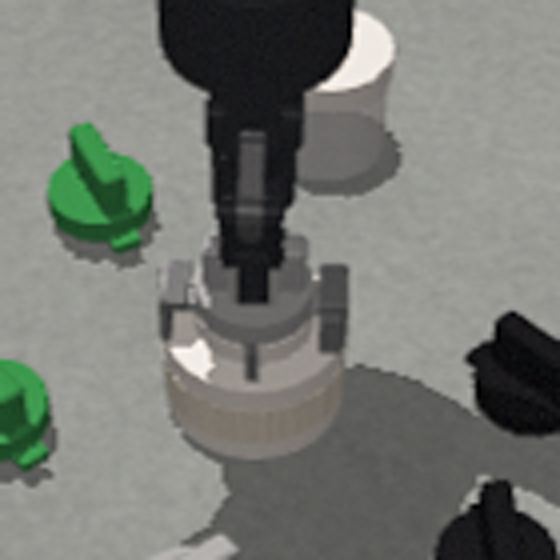

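The side crop shows the fingers on either side of the bar, centred between the hooks, with the tips just above the disc (crop pixel 255,290). I'll correct y by 1.5 mm and close.

Request:
{"name": "send_rows", "arguments": {
  "steps": "0 0 0 0.002 -0.015 0 24; 0 0 0 0.002 -0.015 0 14; 0 0 0 0.002 -0.015 0 0; 0 0 0 0.002 -0.015 0 0; 0 0 0 0.002 -0.015 0 0",
  "grip_force": 100
}}

```text
t: 5.15
position: [566.8, -155.4, 89.8]
tcp_rot: [3.135, 0.188, 0.001]
contact_force: [-0.9, -5.4, 4.7]
opening: 11.7
gripper_force: 97.9
```

Run:
```python
from h import *
s=sensors.read_state()
for k in("t","position","tcp_rot","opening","gripper_force","contact_force","moment"):print(k,np.round(s[k],3))
```

```text
t 5.15
position [ 566.784 -155.449   89.794]
tcp_rot [3.135e+00 1.880e-01 1.000e-03]
opening 11.709
gripper_force 97.942
contact_force [-0.928 -5.372  4.731]
moment [-0.929  0.121  0.025]
```

Request:
{"name": "send_rows", "arguments": {
  "steps": "0 0 -0.017 0 0 0 0; 0 0 -0.034 0 0 0 0; 0 0 -0.051 0 0 0 0; 0 0 -0.068 0 0 0 0; 0 0 -0.085 0 0 0 0"
}}

```text
t: 5.78
position: [567.2, -154.9, 89.8]
tcp_rot: [2.973, 1.013, 0.003]
contact_force: [3.2, -0.1, 3.3]
opening: 12.0
gripper_force: 98.1
```

Run:
```python
from h import *
s=sensors.read_state()
for k in("t","position","tcp_rot","opening","gripper_force","contact_force","moment"):print(k,np.round(s[k],3))
```

```text
t 5.775
position [ 567.17  -154.879   89.793]
tcp_rot [2.973 1.013 0.003]
opening 11.987
gripper_force 98.15
contact_force [ 3.201 -0.106  3.262]
moment [-0.058 -0.567 -0.268]
```

Request:
{"name": "send_rows", "arguments": {
  "steps": "0 0 -0.017 0 0 0 0; 0 0 -0.034 0 0 0 0; 0 0 -0.051 0 0 0 0; 0 0 -0.068 0 0 0 0; 0 0 -0.082 0 0 0 0"
}}

```text
t: 6.4
position: [566.9, -154.5, 89.7]
tcp_rot: [-2.617, -1.738, -0.002]
contact_force: [0.2, 2.3, 4.7]
opening: 11.6
gripper_force: 98.3
```

Run:
```python
from h import *
s=sensors.read_state()
for k in("t","position","tcp_rot","opening","gripper_force","contact_force","moment"):print(k,np.round(s[k],3))
p,d=eyes.get_image("side"); cv2.imwrite("pics/s2.png",cv2.resize(p[110:250,250:390],None,fx=4,fy=4,interpolation=2))
```

```text
t 6.4
position [ 566.893 -154.541   89.747]
tcp_rot [-2.617e+00 -1.738e+00 -2.000e-03]
opening 11.552
gripper_force 98.308
contact_force [0.164 2.265 4.661]
moment [ 0.449  0.012 -0.03 ]
```

View pics/s2.png

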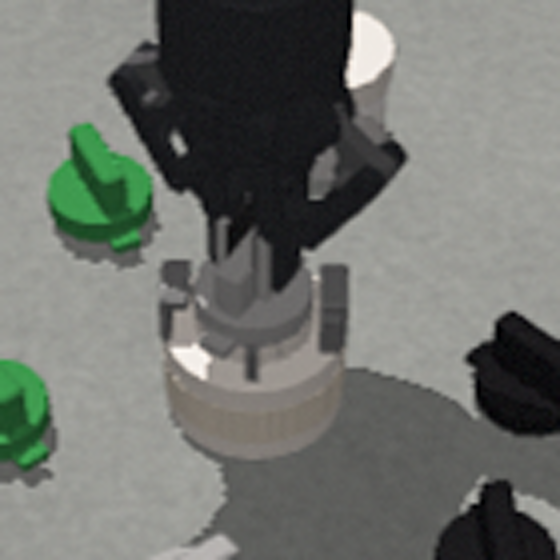

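The bar has turned about 60°, and an ear now shows clear of the hooks at crop (215,345). No stop torque was felt. I'll lift straight up, gently first.

Request:
{"name": "send_rows", "arguments": {
  "steps": "0 0 0 0 0 -0.05 0; 0 0 0 0 0 -0.1 0; 0 0 0 0 0 -0.15 0; 0 0 0 0 0 -0.2 0; 0 0 0 0 0 -0.3 0"
}}

```text
t: 7.08
position: [566.4, -154.9, 119.6]
tcp_rot: [-2.62, -1.733, 0.001]
contact_force: [-0.4, 0.8, -0.5]
opening: 11.9
gripper_force: 97.6
```

Request:
{"name": "send_rows", "arguments": {
  "steps": "0 0 0 0 0 -0.2 0; 0 0 0 0 0 -0.4 0; 0 0 0 0 0 -0.6 0; 0 0 0 0 0 -0.8 0; 0 0 0 0 0 -1 0"
}}

```text
t: 7.7
position: [566.6, -154.9, 220.8]
tcp_rot: [2.62, 1.733, 0.0]
contact_force: [-0.0, -1.1, -0.8]
opening: 12.3
gripper_force: 97.6
```

Run:
```python
from h import *
s=sensors.read_state()
for k in("t","position","tcp_rot","opening","gripper_force","contact_force","moment"):print(k,np.round(s[k],3))
p,d=eyes.get_image("side"); cv2.imwrite("pics/s3.png",cv2.resize(p[60:250,220:410],None,fx=3,fy=3,interpolation=2))
z=np.load("top0.npz"); w=cloud("top",z["d"])
# tray corners (outer, rim height 18): intersect rays with z=18
f,cx,cy,R,t=cam("top"); C=-R.T@t
m=np.zeros((480,640),np.uint8); m[180:312,108:250]=1
k=((w[...,2]>11)&(w[...,2]<25)&(m>0)).astype(np.uint8)
n,l,st,_=cv2.connectedComponentsWithStats(k); i=1+np.argmax(st[1:,4]); q=w[l==i]; 
print("tray",len(q),cv2.minAreaRect(q[:,:2].astype(np.float32)))
for uv in((142,187),(243,209),(217,305),(115,280)):
    r=R.T@np.array([(uv[0]-cx)/f,(uv[1]-cy)/f,1]); print(uv,np.round(C+r*(18-C[2])/r[2]))
```

```text
t 7.7
position [ 566.571 -154.931  220.775]
tcp_rot [2.62  1.733 0.   ]
opening 12.281
gripper_force 97.648
contact_force [-0.004 -1.078 -0.796]
moment [ 0.051 -0.025 -0.033]
tray 1222 ((554.84228515625, 295.6540222167969), (221.91224670410156, 200.49989318847656), 76.38387298583984)
(142, 187) [673. 373.  18.]
(243, 209) [628. 163.  18.]
(217, 305) [433. 210.  18.]
(115, 280) [481. 418.  18.]
```

View pics/s3.png

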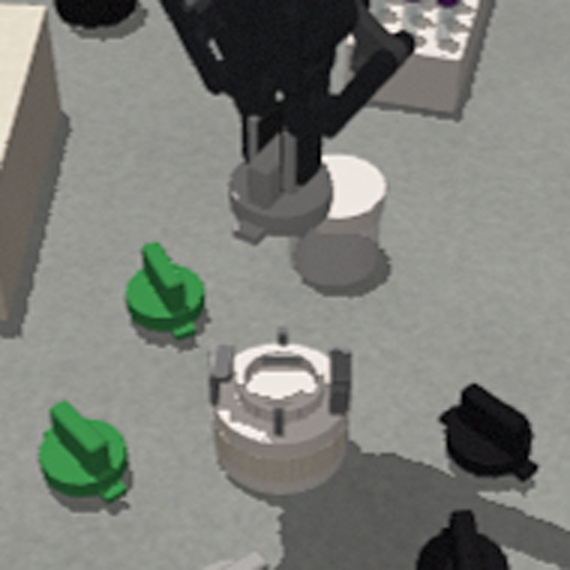

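The cap is held and clear, bar up. I'll carry it over the bottle to the tray centre, about (555,297), which is away from the slips.

Request:
{"name": "send_rows", "arguments": {
  "steps": "0 0 0 0.16 -0.075 0 0; 0 0 0 0.33 -0.15 0 0; 0 0 0 0.49 -0.225 0 0; 0 0 0 0.66 -0.3 0 0; 0 0 0 0.822 -0.376 0 0"
}}

```text
t: 8.38
position: [564.0, -63.1, 219.2]
tcp_rot: [-2.62, -1.734, 0.0]
contact_force: [0.4, 0.4, -0.6]
opening: 11.9
gripper_force: 97.7
```

Request:
{"name": "send_rows", "arguments": {
  "steps": "0 0 0 0.16 -0.075 0 0; 0 0 0 0.33 -0.15 0 0; 0 0 0 0.49 -0.225 0 0; 0 0 0 0.66 -0.3 0 0; 0 0 0 0.822 -0.376 0 0"
}}

```text
t: 9.0
position: [561.6, 27.0, 219.3]
tcp_rot: [-2.62, -1.733, 0.0]
contact_force: [1.7, 0.2, -1.3]
opening: 12.0
gripper_force: 97.7
```

Request:
{"name": "send_rows", "arguments": {
  "steps": "0 0 0 0.16 -0.075 0 0; 0 0 0 0.33 -0.15 0 0; 0 0 0 0.49 -0.225 0 0; 0 0 0 0.66 -0.3 0 0; 0 0 0 0.822 -0.376 0 0"
}}

```text
t: 9.62
position: [559.2, 117.4, 219.4]
tcp_rot: [2.62, 1.734, 0.0]
contact_force: [-0.1, 0.7, -1.6]
opening: 11.7
gripper_force: 97.7
```

Request:
{"name": "send_rows", "arguments": {
  "steps": "0 0 0 0.16 -0.075 0 0; 0 0 0 0.33 -0.15 0 0; 0 0 0 0.49 -0.225 0 0; 0 0 0 0.66 -0.3 0 0; 0 0 0 0.822 -0.376 0 0"
}}

```text
t: 10.25
position: [556.7, 207.8, 219.3]
tcp_rot: [-2.62, -1.734, -0.0]
contact_force: [0.4, -0.7, -0.1]
opening: 11.7
gripper_force: 97.7
```

Request:
{"name": "send_rows", "arguments": {
  "steps": "0 0 0 0.16 -0.075 0 0; 0 0 0 0.33 -0.15 0 0; 0 0 0 0.49 -0.225 0 0; 0 0 0 0.66 -0.3 0 0; 0 0 0 0.822 -0.376 0 0"
}}

```text
t: 10.88
position: [554.3, 298.1, 219.3]
tcp_rot: [2.62, 1.734, 0.0]
contact_force: [-0.3, 1.1, -0.3]
opening: 11.8
gripper_force: 97.7
```

Request:
{"name": "send_rows", "arguments": {
  "steps": "0 0 0 0 0 0.2 0; 0 0 0 0 0 0.4 0; 0 0 0 0 0 0.6 0; 0 0 0 0 0 0.8 0; 0 0 0 0 0 1.0 0"
}}

```text
t: 11.5
position: [554.2, 296.6, 117.8]
tcp_rot: [-2.62, -1.733, 0.0]
contact_force: [0.9, 0.2, -0.8]
opening: 12.3
gripper_force: 97.7
```

Request:
{"name": "send_rows", "arguments": {
  "steps": "0 0 0 0 0 0.2 0; 0 0 0 0 0 0.4 0; 0 0 0 0 0 0.55 0; 0 0 0 0 0 0.65 0; 0 0 0 0 0 0.7 0"
}}

```text
t: 12.12
position: [554.3, 296.9, 48.8]
tcp_rot: [-2.62, -1.733, 0.0]
contact_force: [0.8, -1.2, -1.1]
opening: 12.2
gripper_force: 97.7
```

Run:
```python
from h import *
s=sensors.read_state()
for k in("t","position","tcp_rot","opening","gripper_force","contact_force","moment"):print(k,np.round(s[k],3))
p,d=eyes.get_image("side"); cv2.imwrite("pics/s4.png",p[200:480,100:480])
```

```text
t 12.125
position [554.279 296.857  48.835]
tcp_rot [-2.62  -1.733  0.   ]
opening 12.234
gripper_force 97.681
contact_force [ 0.843 -1.156 -1.14 ]
moment [ 0.017 -0.039  0.014]
```

View pics/s4.png

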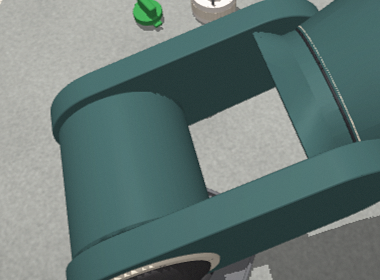

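The arm hides the tray from the side camera, so I'll use force to lower the last millimetres.

Request:
{"name": "send_rows", "arguments": {
  "steps": "0 0 0 0 0 0.01 0; 0 0 0 0 0 0.02 0; 0 0 0 0 0 0.03 0; 0 0 0 0 0 0.04 0; 0 0 0 0 0 0.05 0"
}}

```text
t: 12.8
position: [554.3, 296.9, 44.3]
tcp_rot: [-2.62, -1.733, -0.0]
contact_force: [0.3, -0.1, -0.4]
opening: 11.9
gripper_force: 97.7
```

Request:
{"name": "send_rows", "arguments": {
  "steps": "0 0 0 0 0 0.004 0; 0 0 0 0 0 0.008 0; 0 0 0 0 0 0.012 0; 0 0 0 0 0 0.016 0; 0 0 0 0 0 0.016 0"
}}

```text
t: 13.42
position: [554.3, 296.8, 42.7]
tcp_rot: [-2.62, -1.733, 0.0]
contact_force: [0.9, -0.9, -1.0]
opening: 12.1
gripper_force: 97.7
```

Request:
{"name": "send_rows", "arguments": {
  "steps": "0 0 0 0 0 0.003 0; 0 0 0 0 0 0.006 0; 0 0 0 0 0 0.008 0; 0 0 0 0 0 0.01 0; 0 0 0 0 0 0.01 0"
}}

```text
t: 14.05
position: [554.3, 296.9, 41.7]
tcp_rot: [-2.62, -1.733, -0.0]
contact_force: [-0.1, 0.3, 0.0]
opening: 12.2
gripper_force: 97.7
```

Request:
{"name": "send_rows", "arguments": {
  "steps": "0 0 0 0 0 0.003 0; 0 0 0 0 0 0.005 0; 0 0 0 0 0 0.007 0; 0 0 0 0 0 0.007 0; 0 0 0 0 0 0.007 0"
}}

```text
t: 14.68
position: [554.4, 296.9, 41.7]
tcp_rot: [2.62, 1.734, 0.001]
contact_force: [-2.3, -2.5, 8.0]
opening: 12.0
gripper_force: 99.0
```

It touched down with 8 N. I'll release, then rise.

Request:
{"name": "send_rows", "arguments": {
  "steps": "0 0 0 0 0 -0.003 13; 0 0 0 0 0 -0.003 15; 0 0 0 0 0 -0.003 20; 0 0 0 0 0 -0.003 30; 0 0 0 0 0 -0.003 40",
  "grip_force": 30
}}

```text
t: 15.3
position: [554.3, 296.8, 41.2]
tcp_rot: [-2.62, -1.733, 0.0]
contact_force: [0.3, 1.5, 0.3]
opening: 40.3
gripper_force: 0.0
```

Request:
{"name": "send_rows", "arguments": {
  "steps": "0 0 0 0 0 -0.05 45; 0 0 0 0 0 -0.15 50; 0 0 0 0 0 -0.3 50; 0 0 0 0 0 -0.6 50; 0 0 0 0 0 -1 50"
}}

```text
t: 15.92
position: [554.0, 296.7, 142.7]
tcp_rot: [-2.62, -1.733, 0.001]
contact_force: [-0.8, -0.0, 0.1]
opening: 50.2
gripper_force: 0.0
```

Request:
{"name": "send_rows", "arguments": {
  "steps": "0 0 0 0 0 -0.2 50; 0 0 0 0 0 -0.4 50; 0 0 0 0 0 -0.6 50; 0 0 0 0 0 -0.8 50; 0 0 0 0 0 -1 50"
}}

```text
t: 16.55
position: [554.2, 296.8, 242.3]
tcp_rot: [-2.62, -1.733, 0.001]
contact_force: [1.1, 0.3, 0.3]
opening: 50.0
gripper_force: 0.0
```

Run:
```python
from h import *
s=sensors.read_state()
for k in("t","position","opening","contact_force","joint_pos"):print(k,np.round(s[k],3))
p,d=eyes.get_image("top"); cv2.imwrite("pics/t5.png",p)
q,d=eyes.get_image("side"); np.savez("side5.npz",p=q,d=d); cv2.imwrite("pics/s5.png",q)
```

```text
t 16.55
position [554.223 296.83  242.332]
opening 50.008
contact_force [1.102 0.309 0.348]
joint_pos [0.451 0.016 1.546 0.    1.58  0.853]
```

View pics/t5.png

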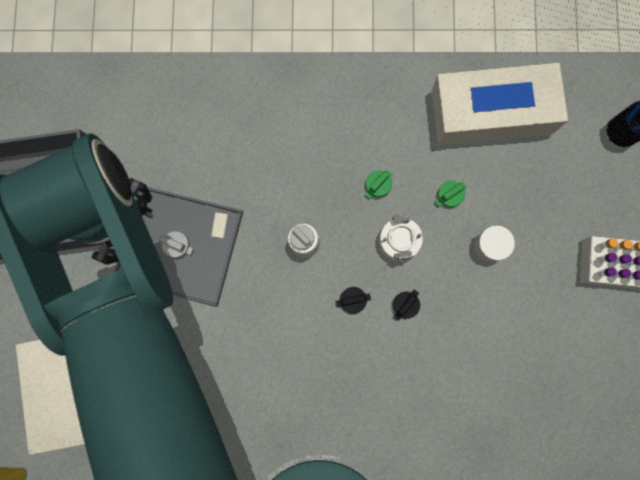

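The top view shows the cap standing bar upwards on the tray at (176,244). The bottle is unmoved at (303,240), the canister at (401,239) is open, and the gripper is well clear.

```bash
python3 -c "
from cell import job; print(job.job_done())"
```

```text
the job is handed in; nothing more can be done
None
```

I turned the cap about 60° counter-clockwise, lifted it straight off and set it bar upwards on the grey tray; the bottle is still standing where it was, and I handed the job in at about 17 s.

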